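Reset the dough sheeter and check its roller gap with the blade gauge

ROBOT

A 6-joint arm with a two-finger parallel gripper is mounted at the origin on the work surface; the furniture and walls round the work are solid. World frame = base frame: x ahead of the robot, y to its left, z up, the work surface at z = 0. Lengths are in mm, angles in degrees, forces in N, time in s.
With the tool pointing down it reaches from about 300 to 850 mm from the base axis. Payload 4.2 kg.
Tool frame: the origin (TCP) lies between the finger pads; the fingertips stand 19 mm ahead of it and the grasp point (between the pads) is the TCP (env.tips_ahead is the distance from the TCP to the fingertips, in mm); z points along the fingers, y is the direction in which the jaws open and shut (so a half turn about z gives the same grasp; the last joint's range is limited). The gripper opens to 91 mm and grips with 3 to 60 N. Pads are 32 mm wide; open, the fingers measure 118 mm over their backs; the gripper's body (76 mm by 178 mm) begins 60 mm behind the grasp point.
Start: joints at [-1.146, 18.312, 89.639, -0, 72.044, -1.146], TCP at [575.014, 0, 232.976] pointing down, gripper open.
Joint ranges: [-177.97, 177.97], [-48.28, 115.42], [12.27, 149.76], [-77.06, 257.06], [2.81, 150.46], [-146.56, 146.56]. Speed limits (degrees/s): [147.25, 147.25, 180, 180, 180, 180].

INTERFACE

Orientations are given as [roll, pitch, yaw] about the fixed x, y, z axes, in that order (R = Rz(yaw) Ry(pitch) Rx(roll)).
In Python, from workcell import telemetry, viewer, job_done, env gives the robot as it stands. The module is installed in compiled form; this text tells all that it offers.
- The arm moves only by the shell command python3 -m jog 'ROWS' [FORCE]. ROWS is JSON, a list of rows, each a list of 3 entries, a list of its own where there are three numbers: the shift along the tool's x, y, z in cm, then the turn about the tool's z in degrees, then the opening, from 0 (shut) to 1 (fully open). A call has 1 to 10 rows; each row shifts and turns the pose as measured when the row begins, along the tool's axes as they then stand; what a row does not reach is not made up. A row lasts 1/8 s, in which the tool goes at most 62.5 mm and 10.7 degrees, less where a joint would pass 70% of its speed; a pose out of reach is approached as far as the arm can. A call is refused whole if a number of a shift passes 6.25 or a number of a turn 10.7, either way. A call with a gripper value outside its range is refused whole. The fingers move at their own pace and stop on an object; FORCE is the grip in N (left out, the last holds). Time passes only in rows, so rows that do not move let the fingers close. It gives the time, the measured TCP pose, the force and the opening at its end, in the units of the state.
- telemetry.state(): the state, without advancing time (a new reading comes with each control period).
- viewer.grab_frame(name): name is "scene" or "side" or "wrist"; returns a dict with "color" (384x512x3 uint8, red, green, blue), "K" (3x3 intrinsics, pixels), "k1" (the pictures are not rectified: a ray, as slopes to the right and down, at radius r is drawn at 1 + k1 r^2 times it, then the intrinsics apply), "rvec" (rotation vector, rad) and "tvec" (3), from world to camera coordinates, as OpenCV has them. Camera axes: x right, y down, z forward; pixel columns grow to the right and rows downward; lengths in mm; the calibration is good to about 2 mm. A picture is of the moment at which its call begins. There is no depth.
- job_done(): hands the job in, once; it reports no verdict.
The state is a dict: "time_s": time; "qpos": joint angles; "qvel": joint speeds; "effort": joint torques, N m; "ee_pos": TCP position; "ee_rot": TCP orientation; "force": force on the tool from outside, world axes, zero at the start; "torque": the same for the moment, N m; "gripper_width": finger opening in mm.
Only numpy, scipy, OpenCV 4.12 (cv2) and the standard library are available. Lean on these libraries where they do the work, as an engineer would, in place of code of your own. Each camera call takes 0.05 s, during which the arm holds its last target. There are 200 camera calls.

TASK

The dough sheeter was left too wide open: press its catch so that the rollers spring shut, then turn the thickness dial clockwise, click by click, until its pointer stands at the raised index mark and stays there. Then check the gap: take the thick gauge, the one with the flat oblong handle, from the wooden block, lower its blade through the feed slot between the rollers until its shoulder rests on the guard, and leave it standing there. Leave the thin gauge in the block and do not disturb the jars and the tin on the worktop.

Things in the scene. Friction and masses are not known exactly. Their poses are not given: they have to be found in the camera images.
- sheeter: dough sheeter, a fixed grey and steel machine, 150 (x) by 267 mm (y); origin under its middle; x to its back, y along the rollers to its left, z up. A flat steel guard (top 112 mm above the worktop) with a feed slot covers its left half; the gear case with the dial (case top at 105 mm) is its right half, -y
- feed_slot (a point): middle of the feed slot, level with the guard's top face; axes as the sheeter's. The slot is 22 mm wide (x) and 140 mm long (y). The two steel rollers under it are 44 mm thick, axes along y, 32 mm below this point. Their gap is 6.5 mm at the index mark and is then centred under the slot (x = 0)
- roller (a joint): how far the back roller has moved back (m): the gap is 0.5 mm plus this; 2 mm a click of the dial, which drives it
- dial (a joint): thickness dial, upright axis; rad, 0 at its stop (rollers shut), grows clockwise seen from above as the rollers open. 0.419 rad a click, click 3 (1.257) is the index mark; starts at click 4 or 5. A return spring (0.03 to 0.11 N m) turns it back against the catch's nose; hold the catch down and it runs back to 0 in under 2 s. Turned 0.05 to 0.3 past a click and let go, it settles at that click
- dial_grip (a point): on the dial's axis, 14 mm below the top of its black bar knob: 14 mm thick, 50 long, 32 high. 130 mm to the right (-y) of the feed slot's middle and 15 mm behind it. The frame turns with the dial; at dial 0 its axes are the sheeter's and the bar's pointer end (white line) is 72 degrees anticlockwise from above of -y. The index mark is a steel rib on the case, out from the axis toward -y
- catch (a joint): the dial's ratchet catch, a rocker; rad, 0 sprung down with its nose between the dial's teeth (the dial then goes clockwise only), 0.28 and more (0.36 at most) with its pad pressed down and the dial free; it springs back when let go
- catch_pad (a point): top of the catch's thumb pad, a steel plate 18 x 24 mm at the front of the gear case, 76 mm in front (-x) of the dial's axis and 25 mm lower than dial_grip; press it straight down 6 to 8 mm, which takes 2 to 5 N, and hold it until the dial has run back
- gauge_grip (a point): centre of the thick gauge's wooden handle: 12 mm thick (x), 34 wide (y), top 20 mm above. 22 to 28 mm below: steel shoulder plate 36 (x) by 44 mm (y); under it the steel blade, 5 mm thick (x), 36 wide (y), 44 long, 3 mm thick over its last 8 mm. About 0.14 kg. It starts upright in a slot of the block, shoulder on the block's top, loose by 2 mm; pull it straight up
- thin_grip (a point): centre of the round wooden handle (disc 32 mm in diameter, 12 mm thick) of the thin gauge, which stands in the block's other slot, 84 mm from the thick one, and stays there
- gauge_block: fixed wooden block 56 x 170 x 60 mm with two upright slots, 42 mm either side of its middle along its y; origin at the centre of its underside
- spice_a: spice jar with a red cap, 45 mm in diameter, 106 mm high, a bystander; origin at the centre of its underside
- spice_b: another spice jar, 45 mm in diameter, 106 mm high, a bystander; origin at the centre of its underside
- small_tin: tin can, 57 mm in diameter, 72 mm high, a bystander; origin at the centre of its underside
Mind the look-alikes: they are no part of the job. What is shaped like the part that bears gauge_grip but green or yellow is not meant.

How it is judged (in metres and radians):
On the way, in this order (a step that is already met when the one before it is completed fails the run):
1. the catch is pressed and the rollers have sprung shut (dial within 0.1 rad of its stop), the thick gauge still out of the slot (value of joint dial below 0.1 rad and horizontal distance between gauge_grip and feed_slot above 0.1 m), for 0.1 s.
2. the dial stands at the index mark, let go, held by the catch, the thick gauge still out of the slot (value of joint dial between 1.14 and 1.38 rad and value of joint catch below 0.12 rad and contact force between dial and the fingers below 0.2 N and horizontal distance between gauge_grip and feed_slot above 0.1 m), for 0.3 s.
At the end, for the whole second after the job is handed in: the dial stands at the index mark (within 0.12 rad of three clicks from its stop) with the catch down, and the thick gauge stands upright (within 0.1 rad) and at rest between the rollers with its shoulder down on the guard (within 3 mm) (value of joint dial between 1.14 and 1.38 rad and value of joint catch below 0.12 rad and x of gauge_grip in the frame of feed_slot between -0.006 and 0.006 m and y of gauge_grip in the frame of feed_slot between -0.055 and 0.055 m and z of gauge_grip in the frame of feed_slot below 0.031 m and angle between gauge_grip's own z axis and vertical below 0.1 rad and linear speed of gauge below 0.01 m/s); the robot touches nothing.
It fails at once if the thin gauge is moved from its slot (more than 15 mm) (distance of thin_grip from where it was at the start of the episode above 0.015 m).
It fails at once if a jar or the tin is pushed more than 30 mm (distance of any of spice_a, spice_b, small_tin from where it was at the start of the episode above 0.03 m).
It fails at once if the thick gauge is dropped or rammed into the slot (faster than 0.4 m/s with its blade at the guard) instead of lowered (linear speed of gauge above 0.4 m/s and horizontal distance between gauge_grip and feed_slot below 0.06 m and z of gauge_grip in the frame of feed_slot below 0.075 m).
It also fails if it takes over 64 s, if anything falls off the work surface, if the arm or the gripper's body presses on something with over 40 N, if the wrist force passes 120 N, or if a joint passes its speed limit or range.

## Working session

There is one attempt and no reset: what is moved stays moved. The work goes in short steps, Python scripts to look and compute and a shell command to move; the robot and the scene stay as the last step left them, time stands still between calls to the robot, and variables do not carry over. Pictures are saved under pics/ and viewed, about 8 in all and at most 12, crops included, and the job is handed in when it is done.

```bash
mkdir -p pics; cat > h.py <<'E'
import numpy as np, cv2, pickle
from workcell import telemetry, viewer, env
def grab(n, tag):
    f=viewer.grab_frame(n); pickle.dump(f,open(f'pics/{tag}.pkl','wb'))
    cv2.imwrite(f'pics/{tag}.png', f['color'][:,:,::-1]); return f
def load(tag): return pickle.load(open(f'pics/{tag}.pkl','rb'))
def ray(f,u,v):
    K=np.array(f['K']); x=(u-K[0,2])/K[0,0]; y=(v-K[1,2])/K[1,1]; k=f['k1']
    rd=np.hypot(x,y); r=rd
    for _ in range(30): r=rd/(1+k*r*r)
    s=r/rd if rd>0 else 1
    R=cv2.Rodrigues(np.array(f['rvec'],float))[0]; t=np.array(f['tvec'],float).ravel()
    d=R.T@np.array([x*s,y*s,1]); return -R.T@t, d/np.linalg.norm(d)
def onz(f,u,v,z):
    o,d=ray(f,u,v); return (o+d*(z-o[2])/d[2]).round(1)
def tri(*obs):
    A=0;b=0
    for f,u,v in obs:
        o,d=ray(f,u,v); P=np.eye(3)-np.outer(d,d); A=A+P; b=b+P@o
    p=np.linalg.solve(A,b)
    e=[np.linalg.norm((np.eye(3)-np.outer(ray(*q)[1],ray(*q)[1]))@(p-ray(*q)[0])).round(1) for q in obs]
    return p.round(1),e
def proj(f,p):
    R=cv2.Rodrigues(np.array(f['rvec'],float))[0]; c=R@np.array(p,float)+np.array(f['tvec'],float).ravel()
    x,y=c[:2]/c[2]; s=1+f['k1']*(x*x+y*y); K=np.array(f['K']); return np.array([K[0,0]*x*s+K[0,2],K[1,1]*y*s+K[1,2]]).round(1)
E
python3 - <<'E'
from h import *
a=[grab(n,n+'0')['color'] for n in ('scene','side','wrist')]
cv2.imwrite('pics/all0.png',cv2.resize(np.hstack(a[:2]),(800,300))[:,:,::-1])
for n in ('scene0','side0','wrist0'):
    f=load(n); print(n,ray(f,256,192))
print(telemetry.state(), env.tips_ahead)
E
```

```text
scene0 (array([ -33.28458098, -615.17411089,  812.27444547]), array([ 0.51453369,  0.55172955, -0.65639134]))
side0 (array([ 66.97019951, 822.73746903, 458.34823787]), array([ 0.4147333 , -0.83759074, -0.35558127]))
wrist0 (array([573.9209699 ,  83.07059845, 382.75083789]), array([ 0.01452229, -0.28791918, -0.95754459]))
{'time_s': 0.15, 'qpos': array([-1.14561473e+00,  1.83412576e+01,  8.96885443e+01,  7.44896812e-05,
        7.20450648e+01, -1.14547014e+00]), 'qvel': array([ 0.09071753, -0.19426835, -0.19411174,  0.05216324,  0.02798762,
       -0.03138486]), 'effort': array([-5.72294630e-04, -4.12774551e+01, -2.32154489e+01,  7.26667210e-02,
        4.33494255e-02, -9.00343002e-05]), 'ee_pos': array([5.74650391e+02, 1.11691132e-02, 2.32345394e+02]), 'ee_rot': array([-1.79925150e+02, -1.56746719e-03,  8.99998314e+01]), 'force': array([-0.62372234,  0.30909447,  0.55630221]), 'torque': array([ 0.03562677,  0.00015238, -0.02008619]), 'gripper_width': 91.40727951926246} 19.0
```

View pics/scene0.png

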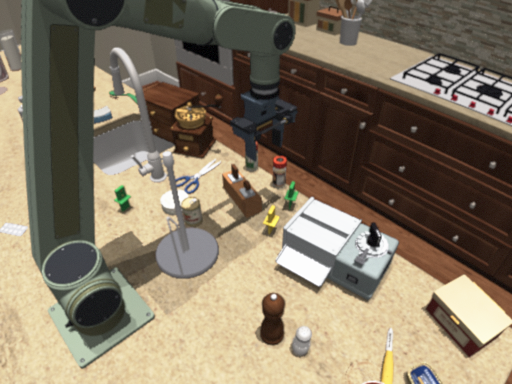

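View pics/side0.png

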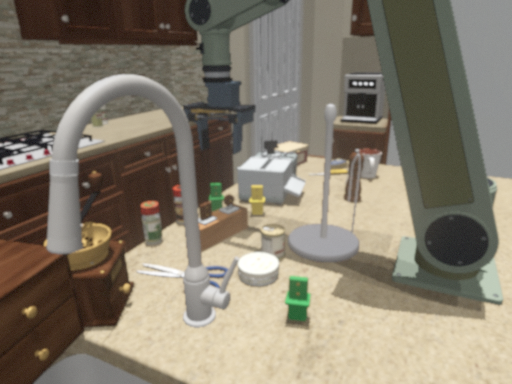

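The scene picture shows the sheeter at about (340,245), its dial at (374,237) and the gauge block at (242,193). The side picture shows the block at (220,225). Next, rough positions.

```bash
python3 - <<'E'
from h import *
f=load('scene0'); s=load('side0')
for n,u,v,z in [('dial',374,232,132),('case NE',397,243,105),('guard back left',317,201,112),('guard front-left',290,233,112),('catch',362,258,95),('block',242,193,60),('bl near',262,200,60),('bl far',226,177,60),('redcap',280,160,106),('yellow',272,218,30),('green',291,193,30),('tin',193,203,72)]:
    print(n,onz(f,u,v,z))
for n,u,v,z in [('block',222,222,60),('dial',270,143,135),('cap a',150,205,106),('cap b',178,187,106),('tin',273,230,72)]: print('side',n,onz(s,u,v,z))
b=cv2.resize(f['color'][140:310,180:410],None,fx=3.4,fy=3.4,interpolation=cv2.INTER_CUBIC)
cv2.imwrite('pics/crop1.png',b[:,:,::-1]); print(b.shape)
E
```

```text
dial [ 608.4 -360.8  132. ]
case NE [ 644. -414.  105.]
guard back left [ 612.7 -173.9  112. ]
guard front-left [ 468.2 -203.9  112. ]
catch [ 547.  -375.5   95. ]
block [521.9  43.9  60. ]
bl near [544.1 -22.4  60. ]
bl far [537.3 139.6  60. ]
redcap [684.7  39.1 106. ]
yellow [532.9 -77.   30. ]
green [657.6 -39.5  30. ]
tin [377.6 101.5  72. ]
side block [516.9 110.1  60. ]
side dial [ 625.3 -431.7  135. ]
side cap a [680.8 181.7 106. ]
side cap b [697.5  45.9 106. ]
side tin [372.5 119.9  72. ]
(578, 782, 3)
```

View pics/crop1.png

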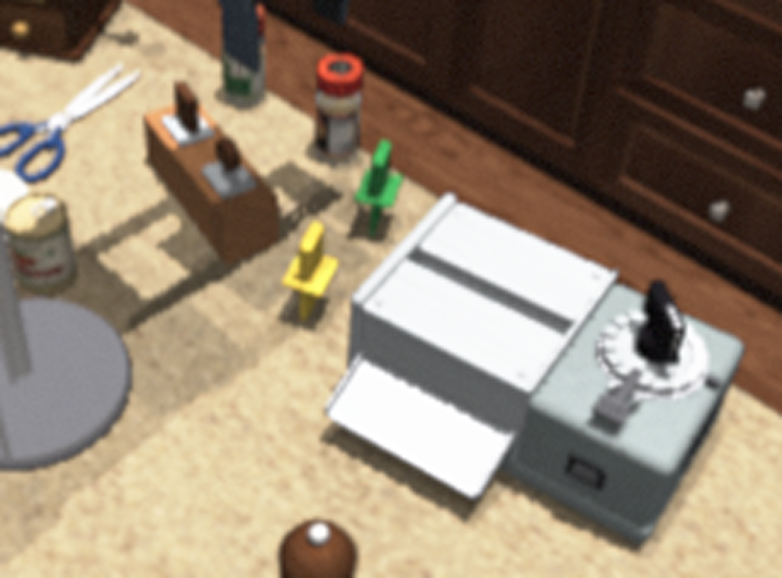

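Crop: thick gauge (oblong handle) stands in the far/left slot at (187,105), thin (round) at (230,155). The feed slot runs (415,252)–(570,325), the dial is at (655,345), the pad at (615,405) and the index rib at (712,382).

```bash
python3 - <<'E'
from h import *
f=load('scene0'); s=load('side0')
c=lambda u,v,z: onz(f,u/3.4+180,v/3.4+140,z)
for n,u,v,z in [('BL',450,197,112),('FL',355,300,112),('BR',615,272,112),('FR',522,390,112),('slotL',415,252,112),('slotR',570,325,112),('dialdisc',655,353,108),('pad',612,408,100),('rib',712,382,107),('thick sh',187,127,63),('thin sh',230,178,63)]: print(n,c(u,v,z))
print('pole top',tri((f,167,155),(s,330,108)),'pole base',onz(f,187,252,8), onz(s,323,242,8))
print('thick handle top', tri((f,185/3.4+180,88/3.4+140),(s,206,207)))
E
```

```text
BL [ 613.1 -156.4  112. ]
FL [ 470.1 -182.4  112. ]
BR [ 639.1 -304.   112. ]
FR [ 491.7 -326.4  112. ]
slotL [ 542.7 -179.5  112. ]
slotR [ 567.7 -312.8  112. ]
dialdisc [ 593.9 -372.4  108. ]
pad [ 534.2 -377.4  100. ]
rib [ 601.2 -417.4  107. ]
thick sh [554.9 114.7  63. ]
thin sh [534.3  31.4  63. ]
pole top (array([281.7,  12.2, 340.6]), [np.float64(1.2), np.float64(1.2)]) pole base [278.5   8.8   8. ] [281.1  13.2   8. ]
thick handle top (array([557.8, 120.5, 100.9]), [np.float64(3.6), np.float64(3.6)])
```

```bash
python3 -m jog '[[[-5.5,0,0],0,1],[[-5.5,0,0],0,1],[[-5.5,0,0],0,1],[[-5.5,0,0],0,1],[[-5.5,0,0],0,0],[[-5.5,-0.5,0],0,0],[[0,0,0],0,0]]' 20; python3 -c "
from h import *
f=grab('wrist','w1'); cv2.imwrite('pics/w1b.png',cv2.resize(f['color'],(800,600),interpolation=cv2.INTER_CUBIC)[:,:,::-1])"
```

```text
time_s: 1.02
ee_pos: [569.9, -338.8, 228.7]
ee_rot: [-179.8, -0.1, 90.2]
force: [0.2, 0.7, -0.1]
gripper_width: 63.9
```

View pics/w1b.png

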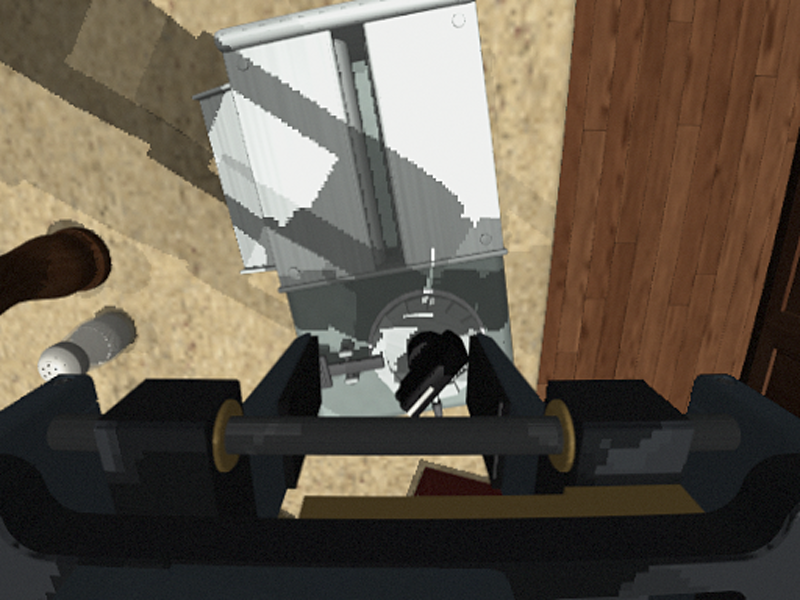

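The wrist view shows the slot ends at (349,32) and (388,267), guard corners at (476,0), (507,250) and (283,290), knob at (435,365), white pointer line at (420,400), rib at (437,410), and catch arm and pad around (350,365).

```bash
python3 - <<'E'
from h import *
f=load('w1'); s=load('scene0'); k=1.5625
c=lambda u,v,z: onz(f,u/k,v/k,z)
for n,u,v,z in [('sTL',333,36,112),('sTR',364,28,112),('sBL',375,270,112),('sBR',400,265,112),('gTR',476,0,112),('gBR',507,250,112),('gBL',283,290,112),('screwTR',458,20,112),('screwBR',486,239,112),('disc top edge',430,290,108),('disc left',370,340,108),('pad',345,366,100),('rib',437,410,107)]: print(n,c(u,v,z))
g=lambda u,v:(s,u/3.4+180,v/3.4+140)
w=lambda u,v:(f,u/k,v/k)
print('guardBR/BackRight',tri(g(615,272),w(507,250)),'slotR',tri(g(570,325),w(388,267)),'slotL',tri(g(415,252),w(349,32)),'rib',tri(g(712,382),w(437,410)),'knob top',tri(g(657,285),w(460,340)))
E
```

```text
sTL [ 534.3 -182.   112. ]
sTR [ 551.7 -178.   112. ]
sBL [ 556.9 -315.9  112. ]
sBR [ 572.8 -312.6  112. ]
gTR [ 613.4 -163.5  112. ]
gBR [ 640.2 -302.5  112. ]
gBL [ 496.9 -329.4  112. ]
screwTR [ 603.8 -173.6  112. ]
screwBR [ 626.5 -295.7  112. ]
disc top edge [ 592.7 -330.   108. ]
disc left [ 552.9 -365.5  108. ]
pad [ 534.2 -388.9  100. ]
rib [ 600.5 -420.   107. ]
guardBR/BackRight (array([ 640.9, -303. ,  110. ]), [np.float64(0.2), np.float64(0.2)]) slotR (array([ 565.4, -313.6,  114.5]), [np.float64(0.3), np.float64(0.3)]) slotL (array([ 543.1, -179.5,  111.5]), [np.float64(0.3), np.float64(0.3)]) rib (array([ 599.9, -418.3,  109.1]), [np.float64(0.5), np.float64(0.5)]) knob top (array([ 609. , -349.8,  152. ]), [np.float64(2.9), np.float64(2.9)])
```

```bash
python3 -m jog '[[[-5.0,-2.5,0],0,0],[[-5.0,-2,0],0,0],[[0,0,0],0,0]]'; python3 -c "
from h import *
f=grab('wrist','w2'); cv2.imwrite('pics/w2b.png',cv2.resize(f['color'],(800,600),interpolation=cv2.INTER_CUBIC)[:,:,::-1])"
```

```text
time_s: 1.45
ee_pos: [526.6, -434.4, 227.9]
ee_rot: [-179.7, -0.4, 90.6]
force: [0.7, 0.5, 0.0]
gripper_width: 29.7
```

View pics/w2b.png

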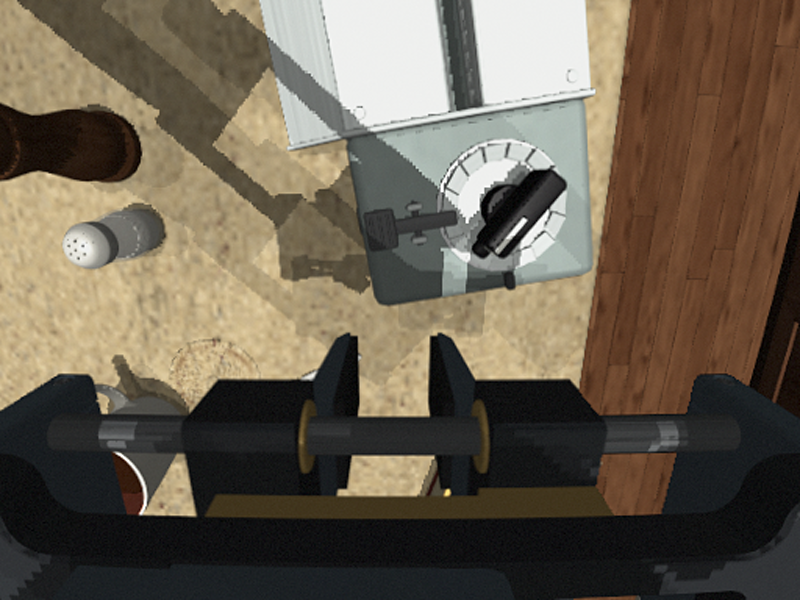

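Pad at (382,230), dial disc centre at (502,205), knob ends (560,180)–(482,250), rib at (510,280). The knob stands about one or two clicks past the rib, as expected.

```bash
python3 - <<'E'
from h import *
f=load('w2'); s=load('scene0'); k=1.5625
c=lambda u,v,z: onz(f,u/k,v/k,z)
g=lambda u,v:(s,u/3.4+180,v/3.4+140)
w=lambda u,v:(f,u/k,v/k)
print('pad',tri(g(610,410),w(382,230)),c(382,230,108),c(382,230,112),c(382,230,116))
print('padcorners',[c(u,v,112)[:2] for u,v in[(365,210),(395,208),(399,245),(371,251)]])
print('disc',c(502,205,108)); print('disc L/R/T',c(439,205,108),c(564,205,108),c(502,140,108),c(502,270,108))
print('knob top far',c(560,178,148),'near',c(500,255,148), 'rib',c(511,280,108))
print('knob tri far end', tri(g(657,285),w(555,175)))
E
```

```text
pad (array([ 517.5, -384.1,  118.3]), [np.float64(0.7), np.float64(0.7)]) [ 517.5 -386.   108. ] [ 517.7 -385.5  112. ] [ 517.8 -385.   116. ]
padcorners [array([ 507.2, -373.4]), array([ 525.5, -372. ]), array([ 528.3, -394.8]), array([ 510.8, -398.8])]
disc [ 592.  -369.5  108. ]
disc L/R/T [ 552.8 -370.1  108. ] [ 630.9 -368.8  108. ] [ 589.  -331.3  108. ] [ 595.3 -410.7  108. ]
knob top far [ 611.6 -352.5  148. ] near [ 583.2 -393.8  148. ] rib [ 601.7 -417.3  108. ]
knob tri far end (array([ 606.4, -352.2,  156.7]), [np.float64(1.3), np.float64(1.3)])
```

```bash
python3 -m jog '[[[4.7,-1.6,0],0,0],[[0,0,4],0,0],[[0,0,3.5],0,0],[[0,0,0],0,0]]'; python3 -c "
from h import *
print(telemetry.state())"
```

```text
time_s: 2.0
ee_pos: [513.7, -374.7, 153.2]
ee_rot: [-179.9, -0.6, 91.2]
force: [0.5, 0.1, 0.2]
gripper_width: 0.5
{'time_s': 2.0, 'qpos': array([-37.36720255,  27.1312271 ,  87.56153033,   0.49043101,
        65.76670496, -38.75537833]), 'qvel': array([ 1.20787616, -2.20087674, -2.54339817,  0.23518744, -0.24344483,
        0.26028389]), 'effort': array([-2.34837290e-01, -4.70630443e+01, -2.12315762e+01,  5.74538810e-02,
       -2.61281471e-02, -1.33183377e-03]), 'ee_pos': array([ 513.69904842, -374.70719699,  153.24030406]), 'ee_rot': array([-179.92002015,   -0.63559744,   91.18463911]), 'force': array([0.45907246, 0.09443399, 0.19850885]), 'torque': array([-0.04883403,  0.04868236, -0.00108647]), 'gripper_width': 0.5386287765956577}
```

```bash
python3 -m jog '[[[-1.1,-0.3,0.8],0,0],[[0,0,0.8],0,0],[[0,0,0],0,0]]'; python3 -m jog '[[[0,0,0.4],0,0],[[0,0,0],0,0]]'
```

```text
time_s: 2.38
ee_pos: [512.8, -386.2, 140.5]
ee_rot: [179.8, -0.4, 91.3]
force: [0.1, 1.2, 0.8]
gripper_width: 0.1
time_s: 2.62
ee_pos: [512.9, -386.5, 137.7]
ee_rot: [179.8, -0.4, 91.3]
force: [-1.1, -0.1, 4.5]
gripper_width: 0.4
```

```bash
python3 -m jog '[[[0,0,0.4],0,0],[[0,0,0],0,0]]';  python3 -m jog '[[[0,0,0.4],0,0],[[0,0,0],0,0]]'; python3 -m jog '[[[0,0,0.2],0,0],[[0,0,0.1],0,0],[[0,0,0],0,0]]'
```

```text
time_s: 2.88
ee_pos: [512.9, -386.5, 135.3]
ee_rot: [179.7, -0.3, 91.3]
force: [-2.2, 0.8, 4.9]
gripper_width: 0.3
time_s: 3.12
ee_pos: [512.9, -386.5, 135.6]
ee_rot: [179.6, -0.3, 91.3]
force: [-2.4, 0.6, 3.9]
gripper_width: 0.5
time_s: 3.5
ee_pos: [512.8, -386.4, 135.5]
ee_rot: [179.5, -0.2, 91.3]
force: [-2.3, 0.5, 4.1]
gripper_width: 0.3
```

```bash
python3 -m jog '[[[0,0,0.8],0,0],[[0,0,0.8],0,0],[[0,0,0.8],0,0]]'; python3 -m jog '[[[0,0,0.9],0,0],[[0,0,0.9],0,0],[[0,0,0.9],0,0]]'
```

```text
time_s: 3.88
ee_pos: [513.0, -386.5, 133.9]
ee_rot: [179.0, 0.2, 91.3]
force: [-13.4, 7.7, 40.0]
gripper_width: 0.3
time_s: 4.25
ee_pos: [512.9, -386.4, 133.7]
ee_rot: [178.4, 0.7, 91.4]
force: [-15.2, 9.9, 45.1]
gripper_width: 0.4
```

```bash
python3 -m jog '[[[0,0,0.3],0,0],[[0,0,0.3],0,0]]'; python3 -c "
from h import *
f=grab('wrist','w3'); cv2.imwrite('pics/w3b.png',cv2.resize(f['color'],(800,600),interpolation=cv2.INTER_CUBIC)[:,:,::-1])
print(telemetry.state()['ee_pos'],telemetry.state()['force'])"
```

```text
time_s: 4.5
ee_pos: [512.5, -386.2, 134.8]
ee_rot: [178.2, 0.9, 91.4]
force: [-4.4, 2.8, 11.2]
gripper_width: 0.4
[ 512.53341013 -386.19491021  134.73831169] [-5.04496462  2.64703288 15.99204797]
```

View pics/w3b.png

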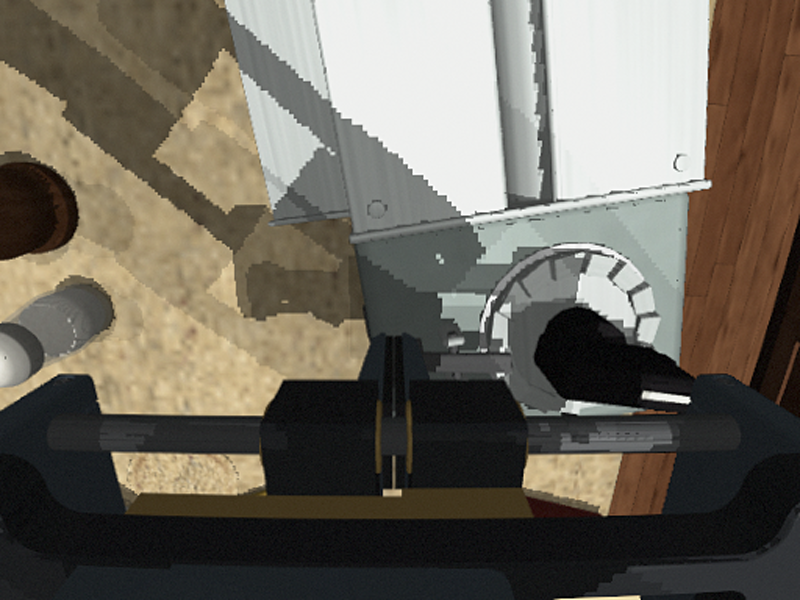

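The dial has sprung back: the white pointer line is now at (665,398), pointing to the back. I'll check its angle numerically.

```bash
python3 -m jog '[[[0,0,0.4],0,0],[[0,0,0.4],0,0]]'; python3 -c "
from h import *
f=load('w3'); k=1.5625
for a in (-8,-20,-32,-56):
  d=np.array([np.cos(np.radians(a)),np.sin(np.radians(a))]); print(a,[proj(f,[592+r*d[0],-371.5+r*d[1],154])*k for r in (-25,0,10,25)])
f=grab('wrist','w4'); c=f['color']; m=(c.min(2)>200).astype(np.uint8); m[:230]=0;m[:,:400]=0
for im,n in((load('w3')['color'],3),(c,4)):
  m=(im.min(2)>200).astype(np.uint8); m[:245]=0;m[262:]=0;m[:,:400]=0;m[:,450:]=0
  y,x=np.nonzero(m); print(n,len(x),x.min()*k,x.max()*k,y.min()*k,y.max()*k)
"
```

```text
time_s: 4.8
ee_pos: [512.6, -386.2, 134.4]
ee_rot: [178.0, 1.0, 91.4]
force: [-7.6, 5.3, 24.2]
gripper_width: 0.7
-8 [array([557.34375, 373.90625]), array([623.75  , 382.8125]), array([649.375  , 386.09375]), array([686.71875, 390.9375 ])]
-20 [array([563.125, 360.625]), array([623.75  , 382.8125]), array([646.875, 391.25 ]), array([680.15625, 403.28125])]
-32 [array([571.71875, 347.96875]), array([623.75  , 382.8125]), array([643.28125, 395.78125]), array([671.25  , 414.6875])]
-56 [array([595.9375, 327.5   ]), array([623.75  , 382.8125]), array([634.0625 , 403.28125]), array([648.4375 , 432.34375])]
3 116 642.1875 689.0625 392.1875 401.5625
4 116 643.75 689.0625 393.75 401.5625
```

```bash
python3 -m jog '[[[0,0,-3],0,0],[[0,0,-4.5],0,0.6],[[0.8,4,0],0,0.6],[[0.7,4,0],0,0.6],[[0,0,0],0,0.6]]'; python3 -m jog '[[[0,0,0],-10.5,0.6],[[0,0,0],-10.5,0.6],[[0,0,0],-10.5,0.6],[[0,0,0],-10.5,0.6],[[0,0,0],-10.5,0.6],[[0,0,0],-10.5,0.6],[[0,0,0],-10.5,0.6],[[0,0,0],0,0.6]]'
```

```text
time_s: 5.48
ee_pos: [593.0, -368.4, 212.9]
ee_rot: [177.7, 1.1, 91.3]
force: [-0.1, 0.5, -0.1]
gripper_width: 37.3
time_s: 6.48
ee_pos: [586.4, -369.6, 204.3]
ee_rot: [-179.6, 1.9, 166.4]
force: [0.2, 1.3, -0.4]
gripper_width: 54.9
```

```bash
python3 -m jog '[[[-0.6,-0.1,2],-5.6,0.6],[[0,0,1.5],0,0.6],[[0,0,0],0,0.6]]'; python3 -c "
from h import *
f=grab('wrist','w5'); k=1.5625
cv2.imwrite('pics/w5b.png',cv2.resize(f['color'],(800,600),interpolation=cv2.INTER_CUBIC)[:,:,::-1])"
```

```text
time_s: 6.85
ee_pos: [591.7, -372.9, 167.6]
ee_rot: [-179.5, 1.8, 171.6]
force: [-0.3, 0.5, -0.2]
gripper_width: 54.5
```

View pics/w5b.png

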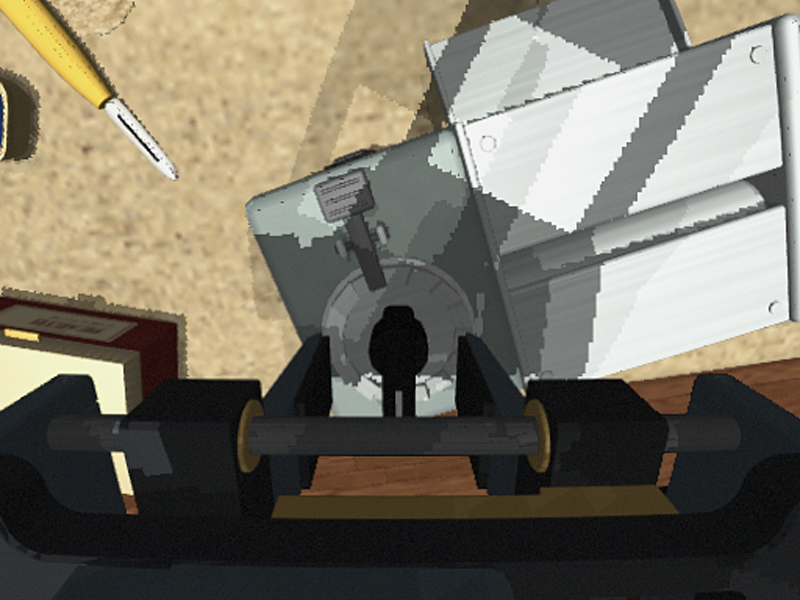

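Fingers straddle the knob symmetrically (knob at (398,350), fingers at 315/475) and the bar is lined up. Now lower and grip.

```bash
python3 -m jog '[[[0,0,1.5],0,0.6],[[0,0,0],0,0],[[0,0,0],0,0],[[0,0,0],0,0],[[0,0,0],0,0]]' 20
```

```text
time_s: 7.52
ee_pos: [593.2, -373.1, 154.4]
ee_rot: [-179.5, 2.0, 171.4]
force: [1.7, 9.0, 0.5]
gripper_width: 17.5
```

```bash
python3 -m jog '[[[0,0,0.3],0,0],[[0,0,0],0,0]]' 20; python3 -m jog '[[[0,0,0],10,0],[[0,0,0],10,0],[[0,0,0],10,0],[[0,0,0],10,0]]'
```

```text
time_s: 7.78
ee_pos: [593.6, -371.0, 154.1]
ee_rot: [-179.6, 2.1, 171.4]
force: [1.0, -2.0, -7.4]
gripper_width: 13.9
time_s: 8.28
ee_pos: [593.1, -372.1, 154.0]
ee_rot: [179.1, 1.9, 130.3]
force: [0.8, 2.5, -0.4]
gripper_width: 14.1
```

```bash
python3 -m jog '[[[0,0,0],10,0],[[0,0,0],10,0],[[0,0,0],10,0],[[0,0,0],8,0],[[0,0,0],0,0]]'
```

```text
time_s: 8.9
ee_pos: [592.3, -372.3, 154.0]
ee_rot: [178.4, 1.1, 91.4]
force: [0.6, 1.6, 0.6]
gripper_width: 14.4
```

```bash
python3 -m jog '[[[0,0,0],0,0.5],[[0,0,0],0,0.5],[[0,0,0],0,0.6],[[0,0,-5.5],0,0.6],[[0,5,0],0,0.6],[[0,0,0],0,0.6],[[0,0,0],0,0.6]]'; python3 -c "
from h import *
f=grab('wrist','w6'); k=1.5625
for a in (-74,-80,-86,-104):
  d=np.array([np.cos(np.radians(a)),np.sin(np.radians(a))]); print(a,[proj(f,[592+r*d[0],-371.5+r*d[1],156])*k for r in (-25,0,10,25)])
cv2.imwrite('pics/w6b.png',cv2.resize(f['color'],(800,600),interpolation=cv2.INTER_CUBIC)[:,:,::-1])"
```

```text
time_s: 9.78
ee_pos: [640.7, -371.0, 211.2]
ee_rot: [178.4, 1.1, 91.6]
force: [-1.0, -0.1, -0.3]
gripper_width: 54.9
-74 [array([281.09375, 291.5625 ]), array([297.03125, 336.71875]), array([303.125  , 353.90625]), array([312.03125, 378.75   ])]
-80 [array([286.09375, 290.625  ]), array([297.03125, 336.71875]), array([301.09375, 354.21875]), array([307.1875, 379.6875])]
-86 [array([291.40625, 290.     ]), array([297.03125, 336.71875]), array([299.21875, 354.53125]), array([302.34375, 380.15625])]
-104 [array([307.1875 , 291.71875]), array([297.03125, 336.71875]), array([293.125  , 353.90625]), array([287.5 , 378.75])]
```

View pics/w6b.png

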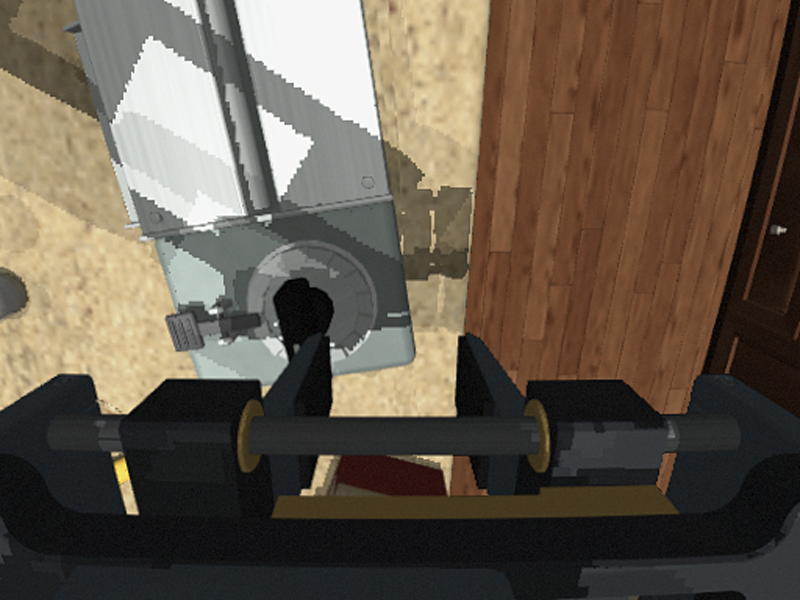

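The knob has turned toward the rib, but the left finger hides its pointer. I'll shift for a clear view.

```bash
python3 -m jog '[[[-3.5,-3.5,0],0,0.7],[[-3.5,-3,0],0,0.7],[[0,0,0],0,0.7]]'; python3 -c "
from h import *
f=grab('wrist','w7'); k=1.5625
for a in (-66,-80,-104):
  d=np.array([np.cos(np.radians(a)),np.sin(np.radians(a))]); print(a,[proj(f,[592+r*d[0],-371.5+r*d[1],156])*k for r in (-25,0,25)])
print('rib',proj(f,[600.5,-418,108])*k)
cv2.imwrite('pics/w7b.png',cv2.resize(f['color'],(800,600),interpolation=cv2.INTER_CUBIC)[:,:,::-1])"
```

```text
time_s: 10.2
ee_pos: [573.4, -443.5, 209.2]
ee_rot: [178.6, 1.0, 91.6]
force: [1.2, -0.1, -0.5]
gripper_width: 64.0
-66 [array([417.5    , 142.96875]), array([437.1875 , 195.78125]), array([455.46875, 245.3125 ])]
-80 [array([430.625  , 139.21875]), array([437.1875 , 195.78125]), array([443.125  , 248.59375])]
-104 [array([453.75  , 140.9375]), array([437.1875 , 195.78125]), array([421.5625 , 247.34375])]
rib [436.875  269.6875]
```

View pics/w7b.png

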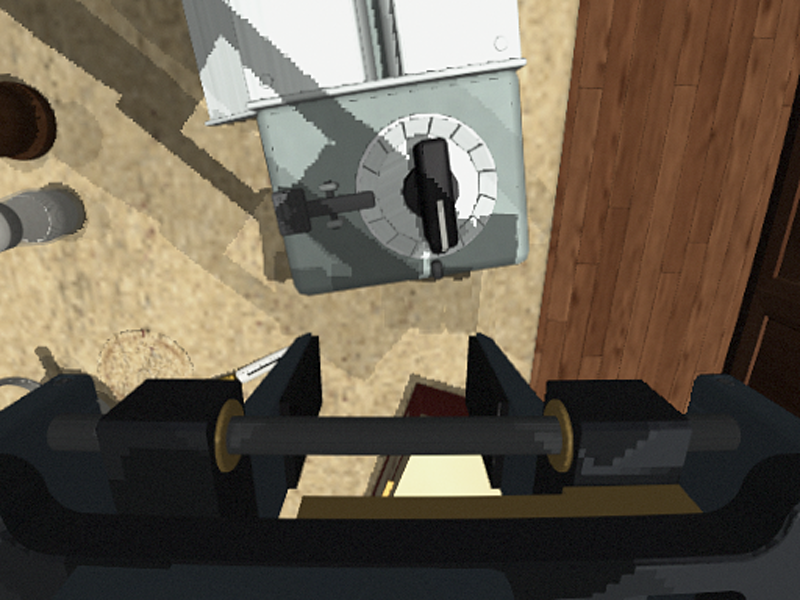

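Pointer end at (443,245) against the rib at (436,270), matching the -80° prediction: click 3. Now to the gauge.

```bash
python3 -m jog '[[[5.5,0,-0.5],0,0.7],[[5.5,0,-0.5],0,0.7],[[5.5,0,-0.5],0,0.7],[[5.5,0,-0.5],0,0.7],[[5.5,0,0],0,0.7],[[5.5,0,0],0,0.7],[[5.5,0,0],0,0.7],[[5.5,0,0],0,0.7],[[5,0,0],0,0.7],[[0,0,0],0,0.7]]'; python3 -c "
from h import *
f=grab('wrist','w8'); k=1.5625
print(proj(f,[556,117,66])*k,proj(f,[556,117,108])*k)
cv2.imwrite('pics/w8b.png',cv2.resize(f['color'],(800,600),interpolation=cv2.INTER_CUBIC)[:,:,::-1])"
```

```text
time_s: 11.5
ee_pos: [556.1, 72.9, 222.6]
ee_rot: [178.4, 0.5, 92.1]
force: [-0.5, -0.5, 0.5]
gripper_width: 63.8
[390.3125 226.5625] [391.875 235.625]
```

View pics/w8b.png

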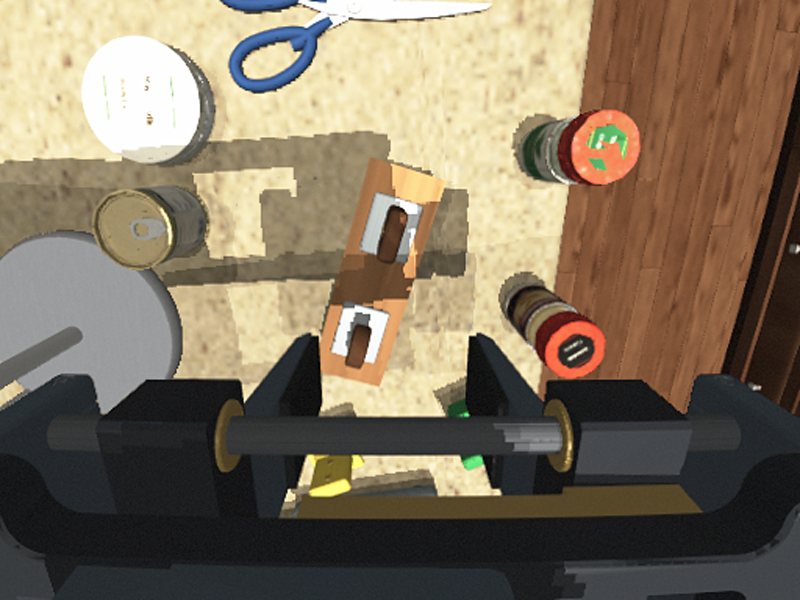

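The gauges: far handle centre at (394,235), near handle at (360,345); jars are at (600,145) and (575,345). I'll confirm which handle is oblong from the side view, and measure.

```bash
python3 - <<'E'
from h import *
s=load('side0')['color'][185:255,180:260]; g=load('scene0')['color'][155:220,215:270]
r=lambda i:cv2.resize(i,(400,350),interpolation=cv2.INTER_CUBIC)
cv2.imwrite('pics/conf.png',np.hstack([r(s),r(g)])[:,:,::-1])
f=load('w8'); sc=load('scene0');k=1.5625
c=lambda u,v,z: onz(f,u/k,v/k,z)
print('handle ends',c(397,207,108),c(389,262,108),'ctr',c(394,234,108))
print('shoulder',[c(u,v,66) for u,v in [(375,192),(421,205),(404,264),(361,254)]])
print('block',[c(u,v,60) for u,v in [(372,158),(446,176),(381,386)]])
print('tri top',tri((f,397/k,207/k),(sc,185/3.4+180,85/3.4+140)))
E
```

```text
handle ends [558.5 134.5 108. ] [554.8 100.3 108. ] ctr [557.3 118.  108. ]
shoulder [array([544.5, 140.6,  66. ]), array([577. , 132.9,  66. ]), array([567. ,  90.2,  66. ]), array([535.5,  96.6,  66. ])]
block [array([541.8, 163.3,  60. ]), array([594.2, 153.2,  60. ]), array([553.1, -13.1,  60. ])]
tri top (array([562.7, 131. ,  99.3]), [np.float64(4.6), np.float64(4.6)])
```

View pics/conf.png

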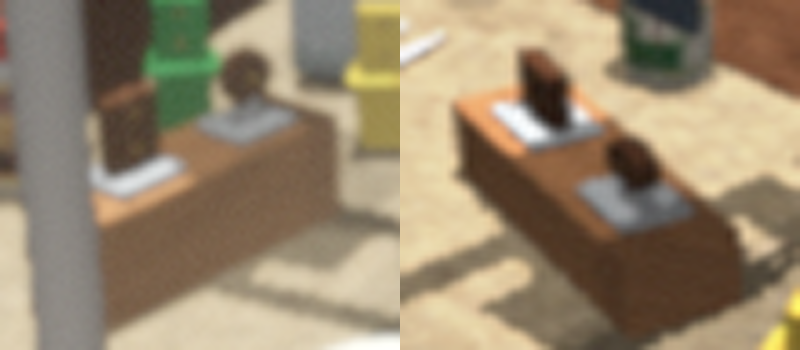

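Confirmed: the oblong handle is the far (left) one; the near one is round.

```bash
python3 -m jog '[[[4.3,0,0],7.3,0.6],[[0,0,4],7.3,0.6],[[0,0,4],0,0.6],[[0,0,0],0,0.6]]'
```

```text
time_s: 12.05
ee_pos: [557.7, 111.9, 141.8]
ee_rot: [178.1, 0.1, 76.8]
force: [0.4, 0.1, 0.1]
gripper_width: 55.1
```

```bash
python3 -m jog '[[[0.45,-0.2,2.5],0,0.6],[[0,0,2.1],0,0.6],[[0,0,0.2],0,0.6],[[0,0,0],0,0.6]]'
```

```text
time_s: 12.55
ee_pos: [563.1, 114.2, 99.8]
ee_rot: [177.5, -0.1, 76.6]
force: [0.7, -0.4, 1.1]
gripper_width: 54.9
```

```bash
python3 -m jog '[[[0.1,-0.7,0.5],0,0.6],[[0,0,0.2],0,0.6],[[0,0,0],0,0.6]]'; python3 -m jog '[[[0,0,0],0,0],[[0,0,0],0,0],[[0,0,0],0,0],[[0,0,0],0,0],[[0,0,0],0,0]]' 25
```

```text
time_s: 12.92
ee_pos: [557.6, 116.9, 94.8]
ee_rot: [177.3, -0.2, 76.6]
force: [-0.6, -0.3, -0.2]
gripper_width: 54.8
time_s: 13.55
ee_pos: [556.6, 117.2, 95.3]
ee_rot: [177.4, -0.2, 76.5]
force: [-2.5, 1.8, 3.6]
gripper_width: 11.8
```

```bash
python3 -m jog '[[[0,0.05,-1],0,0],[[0,0.1,-2],0,0],[[0,0.1,-2],0,0],[[0,0,0],0,0]]'; python3 -m jog '[[[0,0.2,-4],0,0],[[0,0.2,-4],0,0],[[0,0.1,-2],0,0],[[0,0,0],0,0]]'
```

```text
time_s: 14.05
ee_pos: [556.7, 116.7, 146.9]
ee_rot: [177.5, -0.2, 76.5]
force: [0.3, 0.3, -2.4]
gripper_width: 11.9
time_s: 14.55
ee_pos: [555.7, 115.7, 245.7]
ee_rot: [177.8, -0.0, 76.5]
force: [-0.8, -0.5, -1.7]
gripper_width: 11.8
```

```bash
python3 -m jog '[[[-5,1,0],-8,0],[[-5,0.5,0],-8,0],[[-5.2,0,0],-7.5,0],[[-5.1,-0.9,0],0,0],[[-5.1,-0.9,0],0,0],[[-5.1,-0.9,0],0,0],[[-4,-0.7,0],0,0],[[0,0,0],0,0],[[0,0,0],0,0]]'
```

```text
time_s: 15.68
ee_pos: [554.1, -241.7, 229.0]
ee_rot: [179.4, 0.2, 101.0]
force: [0.3, -0.0, -1.5]
gripper_width: 12.1
```

```bash
python3 -m jog '[[[-0.3,0,2],1,0],[[0,0,0.3],0,0],[[0,0,0],0,0]]'; python3 -c "
from h import *
f=grab('wrist','w9'); k=1.5625
print(telemetry.state()['ee_pos'],telemetry.state()['ee_rot'])
cv2.imwrite('pics/w9b.png',cv2.resize(f['color'],(800,600),interpolation=cv2.INTER_CUBIC)[:,:,::-1])"
```

```text
time_s: 16.05
ee_pos: [554.8, -241.2, 204.4]
ee_rot: [179.5, 0.1, 100.2]
force: [0.4, 0.6, -1.5]
gripper_width: 11.8
[ 554.75726    -241.14664982  204.50104112] [1.79501071e+02 4.66341065e-02 1.00181686e+02]
```

View pics/w9b.png

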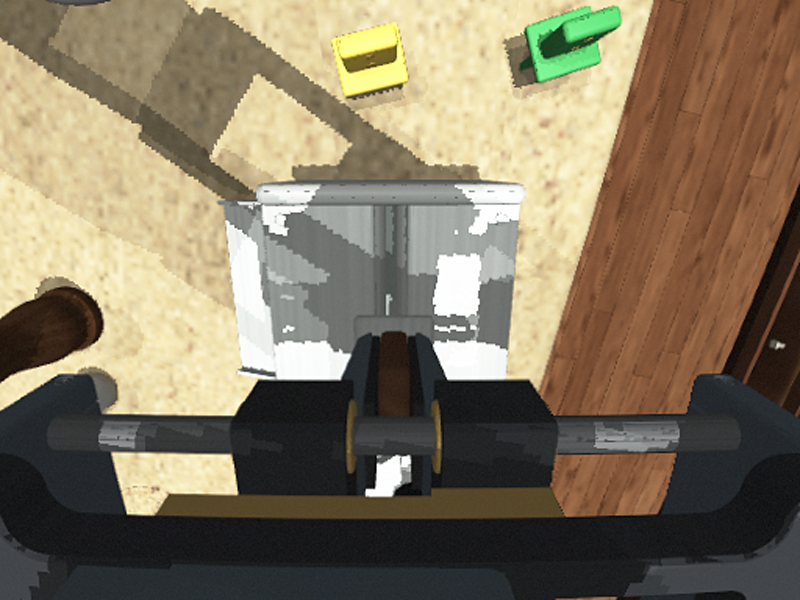

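Slot runs vertically in the picture, in line with the gauge: edges at about 372 and 409 on row 215. The gauge handle is at (395,370) with the shoulder at 355–432. Numbers next.

```bash
python3 - <<'E'
from h import *
from scipy.spatial.transform import Rotation as Ro
f=load('w9'); c=f['color'].mean(2)
for r in (138,150,165,180,190): print(r,c[r,228:272].astype(int))
p=np.array([554.8,-241.2,204.4]); R=Ro.from_euler('xyz',[179.5,.05,100.2],degrees=True).as_matrix()
for u,v,z in [(372/1.5625,215/1.5625,112),(409/1.5625,215/1.5625,112),(355/1.5625,325/1.5625,204.4-32),(432/1.5625,325/1.5625,204.4-32)]:
    q=onz(f,u,v,z); print(q,R.T@(q-p))
for z in (112,): print(R.T@(np.array([554,-247,z])-p))
# expected column of TCP plane at guard
for y in (40,60): print(proj(f,p+R@np.array([y,0,92.])))
E
```

```text
138 [169 167 164 162 166 168 171 174 172 157 141 100 125 128 123 110 107 100
  92 115 118 119 120 114  84  83  97 106 112 119 106  97  86 130 147 173
 171 175 172 168 167 171 174 172]
150 [168 169 166 161 164 168 171 169 166 159 147 107 122 126 122 110 107 101
  94 114 117 119 121  90  82  83  97 104 112 121 100  95  89 132 150 167
 172 175 170 167 167 169 169 172]
165 [113 114 111 111 109 113 113 115 110 108 104  98  97  98  94 107 102  87
  80  79  78  81  80  81  83  84 100 107 111 120 127 129 103 137 154 162
 172 172 168 165 165 170 170 171]
180 [115 113 113 112 111 112 114 115 112 111 109 100  92  98  98  91  88  87
  80  82  82  79  82  83  80  81  86  91  91  99  98  98  92 103 112 110
 116 116 114 111 111 115 115 114]
190 [114 112 114 113 109 112 115 116 116 112 110 100  90  99  97  93  86  85
  73 189 199 140 137  86  79  78  86  90  90  97  99  99  98 106 110 111
 116 116 112 109 113 115 117 114]
[ 532.5 -184.5  112. ] [ 59.83349213 -12.71228044  92.24039866]
[ 552.9 -180.8  112. ] [59.86248717  8.01973428 92.42129891]
[ 534.3 -228.1  172.4] [ 16.55111861 -18.13464316  31.82852793]
[ 568.7 -222.   172.4] [16.46299679 16.80057173 32.13347984]
[-5.48603041 -2.62075286 92.38547031]
[252.6 160.1]
[252.6 137.5]
```

```bash
python3 -m jog '[[[0,-0.25,1],0,0],[[0,0,1],0,0],[[0,0,0.6],0,0],[[0,0,0],0,0]]'
```

```text
time_s: 16.6
ee_pos: [552.7, -241.0, 177.6]
ee_rot: [179.4, 0.1, 100.2]
force: [-0.3, -0.6, -1.4]
gripper_width: 12.1
```

```bash
python3 -m jog '[[[0,0,0.6],0,0],[[0,0,0.6],0,0],[[0,0,0.3],0,0],[[0,0,0],0,0]]'
```

```text
time_s: 17.1
ee_pos: [553.1, -241.3, 161.8]
ee_rot: [179.4, 0.1, 100.2]
force: [0.6, 0.8, -1.5]
gripper_width: 11.9
```

```bash
python3 -m jog '[[[0,0,0.4],0,0],[[0,0,0.4],0,0],[[0,0,0],0,0]]'
```

```text
time_s: 17.48
ee_pos: [553.3, -241.4, 153.4]
ee_rot: [179.4, 0.1, 100.2]
force: [0.3, 0.4, -1.7]
gripper_width: 12.1
```

```bash
python3 -m jog '[[[0,0,0.4],0,0],[[0,0,0],0,0]]'; python3 -m jog '[[[0,0,0.3],0,0],[[0,0,0],0,0]]'
```

```text
time_s: 17.73
ee_pos: [553.4, -241.4, 149.2]
ee_rot: [179.4, 0.1, 100.2]
force: [0.4, 0.1, -1.8]
gripper_width: 11.7
time_s: 17.98
ee_pos: [554.0, -241.7, 147.0]
ee_rot: [179.3, 0.2, 100.2]
force: [-0.4, 1.3, -1.7]
gripper_width: 11.7
```

```bash
python3 -m jog '[[[0,0,0.2],0,0],[[0,0,0],0,0]]'; python3 -m jog '[[[0,0,0.2],0,0],[[0,0,0],0,0]]'
```

```text
time_s: 18.23
ee_pos: [554.0, -241.7, 147.2]
ee_rot: [179.2, 0.2, 100.2]
force: [-0.2, 0.6, -2.7]
gripper_width: 11.6
time_s: 18.48
ee_pos: [554.0, -241.7, 147.1]
ee_rot: [179.2, 0.3, 100.2]
force: [-0.3, -0.3, -1.0]
gripper_width: 11.9
```

```bash
python3 -m jog '[[[0,0,0.4],0,0],[[0,0,0.4],0,0]]'; python3 -m jog '[[[0,0,0],0,0.25],[[0,0,0],0,0.4],[[0,0,0],0,0.4],[[0,0,0],0,0.4],[[0,0,-4],0,0.5],[[0,0,-5],0,0.5],[[-5,0,0],0,0.6],[[-3,0,0],0,0.6],[[0,0,0],0,0.6],[[0,0,0],0,0.6]]'; python3 -c "
from h import *
f=grab('wrist','w10'); k=1.5625; grab('scene','sc10')
a=cv2.resize(f['color'],(533,400),interpolation=cv2.INTER_CUBIC)
b=cv2.resize(load('sc10')['color'][190:290,275:400],(500,400),interpolation=cv2.INTER_CUBIC)
o=cv2.resize(np.hstack([a,b]),(800,310)); cv2.imwrite('pics/end.png',o[:,:,::-1])"
```

```text
time_s: 18.73
ee_pos: [554.2, -241.9, 146.6]
ee_rot: [179.0, 0.4, 100.2]
force: [-7.8, 2.5, 25.4]
gripper_width: 11.8
time_s: 19.98
ee_pos: [567.6, -321.3, 236.1]
ee_rot: [179.2, 0.3, 100.3]
force: [-0.1, 0.6, -0.7]
gripper_width: 54.8
```

No picture views left, so I'll check numerically.

```bash
python3 - <<'E'
from h import *
f=load('w10'); c=f['color'].astype(int)
e=proj(f,[554.2,-241.9,160]); print('expected handle top',e)
m=((c[...,0]-c[...,2]>18)&(c[...,0]<140)&(c[...,0]>c[...,1]+8)).astype(np.uint8)
u,v=e.astype(int); w=np.zeros_like(m); w[max(0,v-40):v+40,u-40:u+40]=1
n,l,st,ce=cv2.connectedComponentsWithStats(m*w)
for i in range(1,n):
    if st[i,4]>60: print(st[i],ce[i].round(1), 'at z160',onz(f,*ce[i],160))
if 1:
    i=1+np.argmax(st[1:,4]); P=np.argwhere(l==i)[:,::-1]; print('rect',cv2.minAreaRect(P.astype(np.float32)))
s0,s1=load('scene0')['color'].astype(int),load('sc10')['color'].astype(int)
d=(abs(s0-s1).sum(2)>60); print('scene handle exp',proj(load('sc10'),[554.2,-241.9,140]),'top',proj(load('sc10'),[554.2,-241.9,160]))
b=((s1[...,0]-s1[...,2]>15)&(s1[...,0]<140)).astype(np.uint8); b[:180]=0;b[245:]=0;b[:,:300]=0;b[:,352:]=0
n,l,st,ce=cv2.connectedComponentsWithStats(b)
for i in range(1,n):
    if st[i,4]>25: print('scene',st[i],ce[i].round(1))
# dial: black knob in this view
for a in (-66,-80,-104):
    q=np.array([np.cos(np.radians(a)),np.sin(np.radians(a))]); print(a,[proj(load('sc10'),[592+r*q[0],-371.5+r*q[1],156]) for r in (-25,25)])
k=(s1.max(2)<60).astype(np.uint8); k[:210]=0;k[255:]=0;k[:,:355]=0;k[:,395:]=0
P=np.argwhere(k)[:,::-1]; print(len(P),P.min(0),P.max(0))
for r in range(215,252): print(''.join('#' if x<50 else '+' if x<100 else '.' for x in s1[r,355:398].max(1)))
print(telemetry.state()['force'])
E
```

```text
expected handle top [252.7 112.9]
[245  93  15  42 556] [251.9 113.5] at z160 [ 553.6 -242.4  160. ]
rect ((252.0, 113.5), (41.0, 14.0), 90.0)
scene handle exp [324.  216.4] top [324.9 210.8]
scene [301 180  14   8  33] [308.7 183.3]
scene [319 180  28  33 112] [332.5 192.2]
scene [300 184  11  13  41] [303.7 191.4]
scene [312 195  20  11  32] [322.8 200.6]
scene [319 210  11  15 122] [324.  216.9]
-66 [array([365.8, 228.3]), array([386.3, 233.9])]
-80 [array([366.6, 226.7]), array([385.6, 235.5])]
-104 [array([369.1, 224.7]), array([383.1, 237.7])]
400 [355 210] [394 245]
+++++.....................++########+++++++
++++........................+########++++++
++++.........................++########++++
.+++...........................++########++
...+.............................++########
.....+.............................+#######
....................................++#####
......................................++###
....+++................................++##
....++++++...............................++
...+++++++++++++...........................
...+++++++++###++++.................
[... 445 characters left out ...]
..
+............+###############+.............
+......+.....+###############..............
.......+....+################..............
...........++################+.............
...........+###########+++####+............
............##########+....+++.............
............+#########+....................
.............+########+....................
...............+#####++....................
...........................................
...........................................
...........................................
...........................................
...........................................
...........................................
[-0.12082301 -0.66834751 -0.7098881 ]
```

```bash
python3 -c "
from workcell import job_done; print(job_done())"
```

```text
the job is handed in; nothing more can be done
None
```

The job is handed in at about 20 s of robot time, and my last checks agree that every step was done; `job_done()` reports no verdict.

- **Catch and dial:** I pressed the catch until the dial ran back to its stop, which the wrist picture confirmed. I then turned the knob 80° clockwise in one grip and let go. The pointer settled at the rib, and a picture matched the three-click angle.
- **Gauge:** I lifted the oblong-handled gauge from the left slot of the block and lowered it through the feed slot. It met firm resistance at the expected height, so I opened the fingers and backed the arm away.
- **Final checks:**
  - The handle lies within about 1 mm of where it was released and stands upright in both the wrist and scene views.
  - The knob still points at the mark in the scene view.
  - The fingers read no load.

Four things fell short of ideal:
- **Catch press:** the tool force reached about 45 N for a moment because the pad was already at its end stop.
- **Seating push:** a short push of about 25 N was made on the gauge to confirm it was seated.
- **Last look:** the 12-picture viewing limit was used up, so the final check was done on pixels rather than by eye.
- **Not rechecked:** I did not look again at the thin gauge, the jars or the tin at the end; I saw no sign of contact with them.

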